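# Line up the wax tins with a scraper edge

## Task

The four ski wax tins on the plank shelf stand all out of line. Take the long scraper from the rack and, with its straight lower edge, push the tins back until their fronts form one straight line along the gap between the two planks; do not touch the tins with the gripper and keep them flat on the shelf. Then put the scraper back in its slot in the rack, leaving everything else where it is.

Things in the scene. Friction and masses are not known exactly. Their poses are not given: they have to be found in the camera images.
- shelf: low fixed shelf of two pine planks side by side, each 140 mm deep and 480 mm long, top 60 mm above the bench, with end cheeks 45 mm and a back rail 30 mm higher than the planks, open at the front. Origin on the bench under the middle of the gap between the planks; x points from the front plank to the rear plank (away from the robot), y runs along the gap, z up
- gap_line (a point): middle of the gap between the planks (a dark 5 mm slit, running the whole length of the shelf along y), at the height of the planks' top; axes as the shelf's. Things slide over the gap freely
- long_scraper: the longer of two orange ski scrapers: a flat plate 225 mm long, 80 mm high, 5 mm thick, 125 g, with a grip 60 mm long, 30 mm high, 14 mm thick centred on its upper edge, equal on both faces. Origin mid lower edge; x square to the plate (to the rack's back), y along it, z up the plate. Stands in a slot, top leaning 15 degrees to the rack's front; lift out and put in along its z
- scraper_grip (a point): middle of the long scraper's grip, 66 mm above its lower edge; take it here across the 14 mm thickness, along the plate's z. Axes as the scraper's
- short_scraper: the shorter orange scraper, 130 mm long, 62 mm high, 5 mm thick, with a 40 mm long, 30 mm high, 14 mm thick grip in its upper edge, in the other slot; origin and axes as for the long one. Stays in its place. About 60 mm of free room lies between the two grips
- rack: fixed rack: a boarded panel between two posts, 290 mm wide and 108 mm high, with two pine brackets reaching forward, 45 mm either side of the middle, each with two angled slots. Either scraper can be in either slot. Origin on the bench midway between the slots; x points back to the panel, whose face is 65 mm behind the back slot; y along the scrapers, z up
- slot_front (a point): floor of the front slot, midway between the brackets, 30 mm above the bench; axes as the rack's. A slot is 11 mm wide, 44 mm deep plus 6 mm rounded tips, and leans 15 degrees from upright, mouth to the front (-x of the rack). A seated scraper lies against its front side, the plate's lower edge 3 mm before this point
- slot_back (a point): the same for the back slot, 76 mm behind the front one
- wide_tin_1: closed round aluminium wax tin, 50 mm across and 22 mm high, 40 to 95 g; origin in the middle of its underside, z up. The tins stand in a row about 57 mm apart along the shelf, in any order, their fronts 15 to 66 mm before the middle of the gap
- wide_tin_2: a second tin like wide_tin_1
- small_tin_1: closed round aluminium wax tin, 40 mm across and 18 mm high, 25 to 55 g; origin in the middle of its underside, z up
- small_tin_2: a second tin like small_tin_1
- boot_brush: red boot brush, 175 x 46 mm and 63 mm high, on one end of the shelf; origin in the middle of its underside, x along it. Stays
- headlamp: yellow headlamp housing, 43 x 68 mm and 41 mm high, without its strap, on the rear plank at the other end; origin in the middle of its underside. Stays
- carabiner: grey aluminium carabiner, 106 x 55 mm and 10 mm thick, lying on the front plank before the headlamp; origin near its middle, x along it. Stays
- shoehorn: stainless steel shoehorn, 185 mm long and up to 42 mm wide, lying along the back of the rear plank behind the tins, its near edge 80 to 95 mm behind the middle of the gap; origin in its middle, y along it. Stays
There are look-alikes about, which are no part of the job. Leave any black look-alike of the wide_tin_1 alone. Leave any purple look-alike of the wide_tin_2 alone.

How it is judged:
By the outcome, as a careful person would: the job done as asked, in the order asked, and still so for the second after the job is handed in, with the robot touching nothing.
It also fails if it takes over 48 s, if anything falls off the work surface, if the arm or the gripper's body presses on something with over 40 N, if the wrist force passes 120 N, or if a joint passes its speed limit or range.

## Robot

A 6-joint arm with a two-finger parallel gripper is mounted at the origin on the work surface. World frame = base frame: x ahead of the robot, y to its left, z up, the work surface at z = 0. Lengths are in m, angles in degrees, forces in N, time in s.
With the tool pointing down it reaches from about 0.4 to 0.825 m from the base axis. Payload 7 kg.
Tool frame: the origin (TCP) lies midway between the tips of the shut fingers; the grasp point (between the pads) lies bot.tcp_to_grasp behind it (bot.tcp_to_grasp is the distance from the TCP to the grasp point, in m); x points along the fingers, z is the direction in which the jaws open and shut, and the axes are right-handed (so a half turn about x gives the same grasp; the last joint's range is limited). The gripper opens to 88 mm and grips with 3 to 60 N. Pads are 19 mm wide; open, the fingers measure 130 mm over their backs; the gripper's body (78 mm by 193 mm) begins 47 mm behind the grasp point.
Start: joints at [-58.952, 20.546, 0.682, 0, -70.136, -16.507], TCP at [0.169, -0.653, 0.227] pointing down, gripper open.
Joint ranges: [-176.03, 176.03], [-82.01, 121.73], [-58.28, 71.71], [-173.87, 95.51], [-174.79, -0.11], [-173.66, 173.66]. Speed limits (degrees/s): [136.94, 136.94, 172.46, 180, 180, 180].

## Interface

Orientations are given as a 3x3 rotation matrix whose columns are the frame's x, y, z axes.
In Python, from cell import bot gives the robot as it stands.
- The arm moves only by the shell command python3 -m inch 'ROWS' [OPENING] [FORCE]. ROWS is JSON, a list of rows, each a list of 6 numbers: the shift along the tool's x, y, z in m, then the turn, a rotation vector about the tool's x, y, z in degrees. A call has 1 to 10 rows; each row is the pose to reach, as a shift and turn from the pose commanded when the call began, along the tool's axes at that moment; what a row does not reach only later rows make up. A row lasts 1/10 s, in which the tool goes at most 50 mm and 8.59 degrees, less where a joint would pass 70% of its speed; a pose out of reach is approached as far as the arm can. A call with a gripper value outside its range is refused whole. OPENING is the opening, from 0 (shut) to 1 (fully open), set as the call begins (- or left out, the last holds). The fingers move at their own pace and stop on an object; FORCE is the grip in N (left out, the last holds). Time passes only in rows, so rows that repeat a pose let the fingers close. It gives the time, the measured TCP pose, the force and the opening at its end, in the units of the state.
- bot.state(): the state, without advancing time (a new reading comes with each control period).
- bot.snapshot(name): name is "side" or "top"; returns a dict with "image" (384x512x3 uint8, blue, green, red), "vfov" (degrees; the focal length in pixels is half the picture's height over the tangent of half this angle, whatever the lens; pixels are square), "cx", "cy" (the principal point, pixels), "R" (3x3) and "t" (3): a world point X has camera coordinates R X + t. Camera axes: x right, y down, z forward; pixel columns grow to the right and rows downward; lengths in m; the calibration is good to about 2 mm. A picture is of the moment at which its call begins. There is no depth.
- bot.job_done(): hands the job in, once; it reports no verdict.
Trained networks look in a picture, given as the dict that the camera call returned (one of the last four; its "shot" number tells which), for a name from the list of things; names that differ only in an ending like _2 or _b are one class to them, and where a whole thing is asked for, a point or a joint stands for the part that bears it (a point fixed in the world has none). Each returns a list of dicts, best first, with "conf" (0 to 1); they miss things now and then, are a little off and sometimes report something else, mostly with a low value. They report only what shows in the picture. A call takes as long as a camera call. They do not tell look-alikes from the thing itself.
- bot.silhouettes(picture, name): "mask" (384x512 bool, what is visible of it).
- bot.landmark_of(picture, name): "position" ([x, y, z] in m, in world coordinates, good to about 4 mm: a listed point, or the origin of a listed thing).
The state is a dict: "time_s": time; "qpos": joint angles; "qd": joint speeds; "tau": joint torques, N m; "eef_pos": TCP position; "tool_rot": TCP orientation; "wrist_force": force on the tool from outside, world axes, zero at the start; "ft_torque": the same for the moment, N m; "grip_width": finger opening in m.
Only numpy, scipy, OpenCV 4.12 (cv2) and the standard library are available. Lean on these libraries where they do the work, as an engineer would, in place of code of your own. Each camera call takes 0.05 s, during which the arm holds its last target.

## Working session

There is one attempt and no reset: what is moved stays moved. The work goes in short steps, Python scripts to look and compute and a shell command to move; the robot and the scene stay as the last step left them, time stands still between calls to the robot, and variables do not carry over. Pictures are saved under pics/ and viewed, and the job is handed in when it is done.

```bash
ls; mkdir -p pics; python3 - <<'E'
from cell import bot
import cv2, numpy as np
s=bot.state(); print(s["time_s"],s["eef_pos"],s["tool_rot"],s["grip_width"],bot.tcp_to_grasp)
for n in("side","top"):
    p=bot.snapshot(n); cv2.imwrite(f"pics/{n}0.png",cv2.resize(p["image"],(800,600),interpolation=cv2.INTER_CUBIC))
    print(n,p["vfov"],p["cx"],p["cy"],np.round(p["R"],4).tolist(),np.round(p["t"],4).tolist())
    for o in ["shelf","gap_line","long_scraper","scraper_grip","short_scraper","rack","slot_front","slot_back","wide_tin_1","small_tin_1","boot_brush","headlamp","carabiner","shoehorn"]:
        print(o,[(round(d["conf"],2),np.round(d["position"],3).tolist()) for d in bot.landmark_of(p,o)])
print(bot.state()["time_s"])
E
```

```text
pics
0.0 [ 0.16936364 -0.65288504  0.22562855] [[-5.45699796e-04 -9.67983569e-01 -2.51012971e-01]
 [ 1.57903171e-03 -2.51013529e-01  9.67982290e-01]
 [-9.99998604e-01  1.31870298e-04  1.66545478e-03]] 0.0877845706738106 0.0188
side 45.39513788633622 251.367761181547 195.01540116318884 [[-0.7728, -0.6341, -0.0249], [-0.303, 0.4032, -0.8635], [0.5576, -0.6598, -0.5037]] [0.4477, 0.2074, 0.9717]
shelf [(0.92, [0.591, -0.118, 0.0]), (0.34, [0.594, -0.116, 0.06])]
gap_line [(0.89, [0.596, -0.118, 0.062])]
long_scraper [(0.88, [0.526, 0.378, 0.031]), (0.35, [0.582, -0.089, 0.059])]
scraper_grip [(0.86, [0.509, 0.369, 0.096]), (0.71, [0.592, -0.117, 0.062])]
short_scraper [(0.8, [0.456, 0.35, 0.03])]
rack [(0.9, [0.491, 0.363, 0.001])]
slot_front [(0.73, [0.458, 0.356, 0.033])]
slot_back [(0.63, [0.529, 0.379, 0.032]), (0.21, [0.456, 0.35, 0.028])]
wide_tin_1 [(0.79, [0.578, -0.035, 0.056]), (0.76, [0.362, -0.248, -0.0]), (0.55, [0.579, -0.202, 0.061]), (0.49, [0.354, -0.016, 0.001]), (0.16, [0.502, 0.055, 0.06])]
small_tin_1 [(0.54, [0.584, -0.088, 0.057])]
boot_brush [(0.96, [0.644, -0.30
[... 485 characters left out ...]
scraper [(0.9, [0.527, 0.378, 0.033]), (0.26, [0.506, 0.06, 0.06])]
scraper_grip [(0.69, [0.51, 0.372, 0.09])]
short_scraper [(0.73, [0.453, 0.348, 0.03])]
rack [(0.94, [0.492, 0.366, -0.002])]
slot_front [(0.59, [0.456, 0.355, 0.028])]
slot_back [(0.95, [0.524, 0.379, 0.035]), (0.42, [0.647, -0.304, 0.057])]
wide_tin_1 [(0.84, [0.354, -0.016, -0.0]), (0.71, [0.579, -0.038, 0.062]), (0.65, [0.357, -0.249, 0.001]), (0.63, [0.578, -0.207, 0.057])]
small_tin_1 [(0.56, [0.587, -0.09, 0.064]), (0.49, [0.573, -0.147, 0.058])]
boot_brush [(0.79, [0.646, -0.302, 0.058])]
headlamp [(0.93, [0.659, 0.076, 0.063])]
carabiner [(0.71, [0.502, 0.061, 0.059]), (0.37, [0.594, -0.118, 0.062])]
shoehorn []
1.5
```

View pics/side0.png

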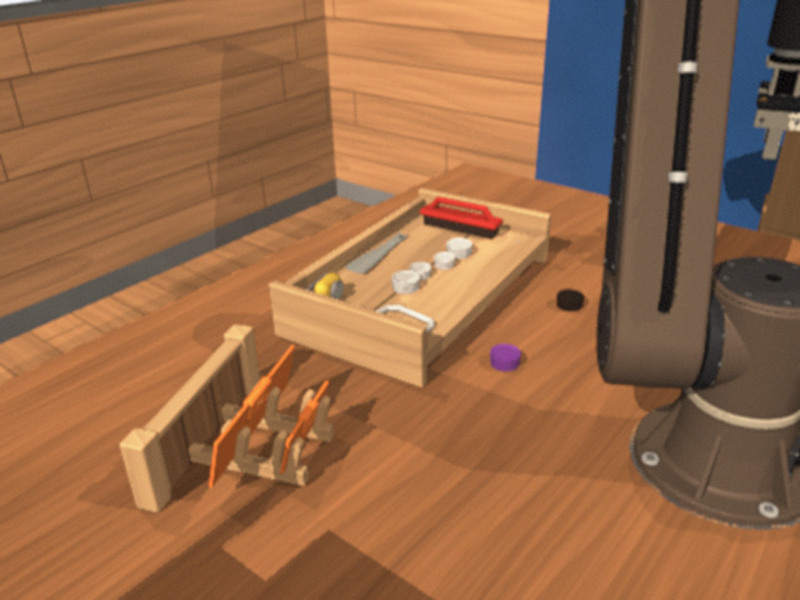

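View pics/top0.png

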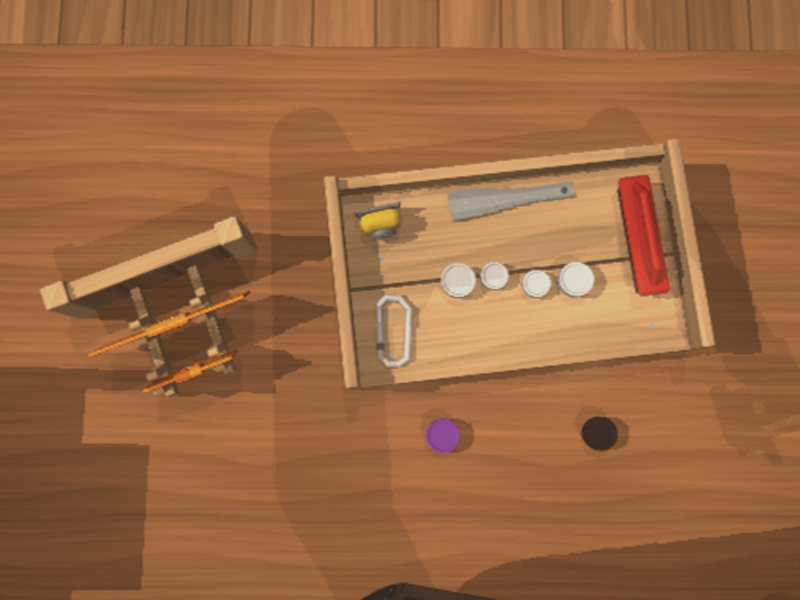

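The long scraper is in the back slot at about (130-240, 300-350) in the top picture. The silver tins are at (458-576, 270-285), the gap runs from about (350,288) to (680,258), and the black and purple look-alikes are on the bench. I'll measure precisely next.

```bash
cat > h.py <<'E'
import numpy as np, cv2, pickle
from scipy.optimize import minimize
from scipy.spatial.transform import Rotation as Rot
def f(p): return 192/np.tan(np.radians(p["vfov"])/2)
def proj(p,X):
    c=np.atleast_2d(X)@np.array(p["R"]).T+np.array(p["t"])
    return c[:,:2]/c[:,2:]*f(p)+[p["cx"],p["cy"]]
def back(p,uv,z):
    uv=np.atleast_2d(uv).astype(float); R=np.array(p["R"]);t=np.array(p["t"])
    d=np.c_[(uv-[p["cx"],p["cy"]])/f(p),np.ones(len(uv))]@R; C=-R.T@t
    return C+d*((z-C[2])/d[:,2])[:,None]
def box(a,b): return np.array([[x,y,z] for x in(a[0],b[0]) for y in(a[1],b[1]) for z in(a[2],b[2])])
def render(p,R,t,L=.225,H=.08,gl=.06,S=4):
    im=np.zeros((384*S,512*S),np.uint8)
    for B in(box((-.0025,-L/2,0),(.0025,L/2,H)),box((-.007,-gl/2,H-.029),(.007,gl/2,H+.001))):
        q=proj(p,B@R.T+t); h=cv2.convexHull(((q+.5)*S).astype(np.float32)).astype(np.int32); cv2.fillConvexPoly(im,h,255)
    return cv2.resize(im,(512,384),interpolation=cv2.INTER_AREA)/255.
def scrR(yaw,lean): return Rot.from_euler("ZY",[yaw,-lean],degrees=True).as_matrix()
E
python3 - <<'E'
from h import *
from cell import bot
D={}
for n in("side","top"):
    p=bot.snapshot(n); D[n]=p
    for o in("long_scraper",):
        r=bot.silhouettes(p,o); print(n,o,[(round(d["conf"],2),int(d["mask"].sum()),np.round(np.argwhere(d["mask"]).mean(0)).tolist()) for d in r])
        D[n,o]=r
pickle.dump(D,open("d0.pkl","wb"))
M={n:max(D[n,"long_scraper"],key=lambda d:d["conf"])["mask"].astype(float) for n in("side","top")}
def cost(v,views,lean=15):
    R=scrR(v[2]*100,lean); t=np.array([v[0],v[1],v[3] if len(v)>3 else .031])
    return sum(np.abs(cv2.GaussianBlur(render(D[n],R,t),(0,0),1)-cv2.GaussianBlur(M[n],(0,0),1)).sum()/M[n].sum() for n in views)
for views in(["side","top"],["side"],["top"]):
    best=min((minimize(cost,[.526,.378,y],args=(views,),method="Nelder-Mead",options=dict(initial_simplex=np.array([.526,.378,y])+np.vstack([np.zeros(3),np.eye(3)*[.006,.006,.03]]))) for y in(.16,.19,.21)),key=lambda r:r.fun)
    print(views,best.x,best.fun)
s=sum([]);
for n in("side","top"):
    im=D[n]["image"].copy(); im[M[n]>0]=(0,255,0)
    ys,xs=np.where(M[n]>0); c=im[ys.min()-25:ys.max()+25,max(xs.min()-25,0):xs.max()+25]
    o=D[n]["image"][ys.min()-25:ys.max()+25,max(xs.min()-25,0):xs.max()+25]
    c=np.hstack([o,c]); k=min(800/c.shape[1],600/c.shape[0]); cv2.imwrite(f"pics/m_{n}.png",cv2.resize(c,None,fx=k,fy=k))
E
```

```text
side long_scraper [(0.63, 1019, [267.0, 159.0])]
top long_scraper [(0.87, 479, [207.0, 109.0])]
['side', 'top'] [0.52474074 0.37541398 0.21920801] 0.48924118679729456
['side'] [0.52152966 0.37917731 0.22239733] 0.33340948737828924
['top'] [0.52442736 0.3765565  0.21837002] 0.1328112569451747
```

```bash
python3 - <<'E'
from h import *
D=pickle.load(open("d0.pkl","rb")); p=D["top"]
# gap: rectify z=.06 plane, around y range
im=p["image"]
g=cv2.cvtColor(im,cv2.COLOR_BGR2GRAY).astype(np.float32)
for n in("top","side"):
    p=D[n]; g=cv2.cvtColor(p["image"],cv2.COLOR_BGR2GRAY).astype(np.float32); pts=[]
    for y in np.arange(-.33,.11,.004):
        xs=np.arange(-.03,.03,.0005)+.593-.09*(y+.118)
        q=proj(p,np.c_[xs,np.full_like(xs,y),np.full_like(xs,.06)]).astype(np.float32)
        v=cv2.remap(g,q[:,:1],q[:,1:],cv2.INTER_LINEAR).ravel()
        b=np.median(v); w=np.clip(b-12-v,0,None); 
        i=v.argmin()
        if v[i]<b-15:
            sl=slice(max(0,i-8),i+9); ww=np.clip(b-v[sl],0,None); pts.append((y,(xs[sl]*ww).sum()/ww.sum()))
    P=np.array(pts); k=np.ones(len(P),bool)
    for _ in range(8):
        c=np.polyfit(P[k,0],P[k,1],1); r=P[:,1]-np.polyval(c,P[:,0]); k=np.abs(r)<max(.0015,1.5*np.median(np.abs(r[k])))
    print(n,len(P),k.sum(),c,"yaw",np.degrees(np.arctan(-c[0])),"x at y=-.118",np.polyval(c,-.118),r[k].std())
    # front edge etc check crop
E
python3 - <<'E'
import sys; sys.path.insert(0,".")
from h import *
D=pickle.load(open("d0.pkl","rb")); p=D["top"]
# rectified view of shelf top, 1mm->1.5px
X,Y=np.meshgrid(np.arange(.73,.44,-.0006),np.arange(.12,-.36,-.0006),indexing="ij")
q=proj(p,np.c_[X.ravel(),Y.ravel(),np.full(X.size,.06)]).astype(np.float32)
r=cv2.remap(p["image"],q[:,0].reshape(X.shape),q[:,1].reshape(X.shape),cv2.INTER_CUBIC)
cv2.imwrite("pics/rect0.png",r); print(r.shape)
E
```

```text
top 102 65 [-0.12080872  0.57929625] yaw 6.888447386877611 x at y=-.118 0.5935516809815392 0.00035986043712607225
side 88 17 [-0.10379004  0.57652146] yaw 5.9255148371429 x at y=-.118 0.5887686877645374 0.0004881980142661869
(484, 800, 3)
```

View pics/rect0.png

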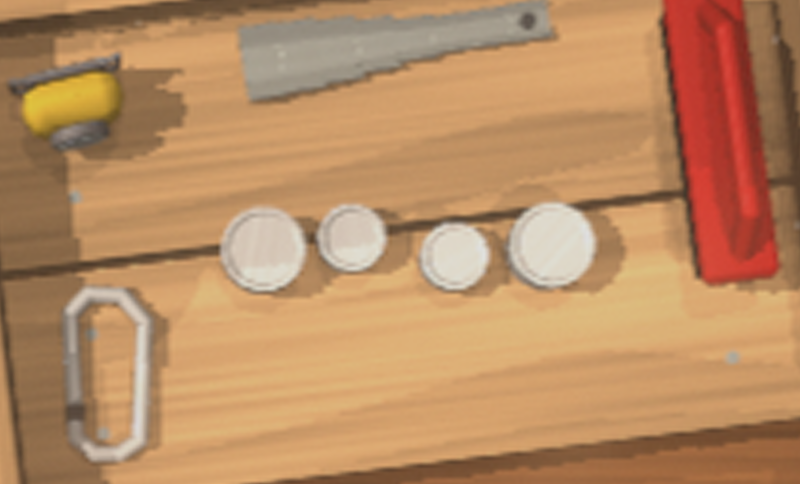

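View pics/m_side.png

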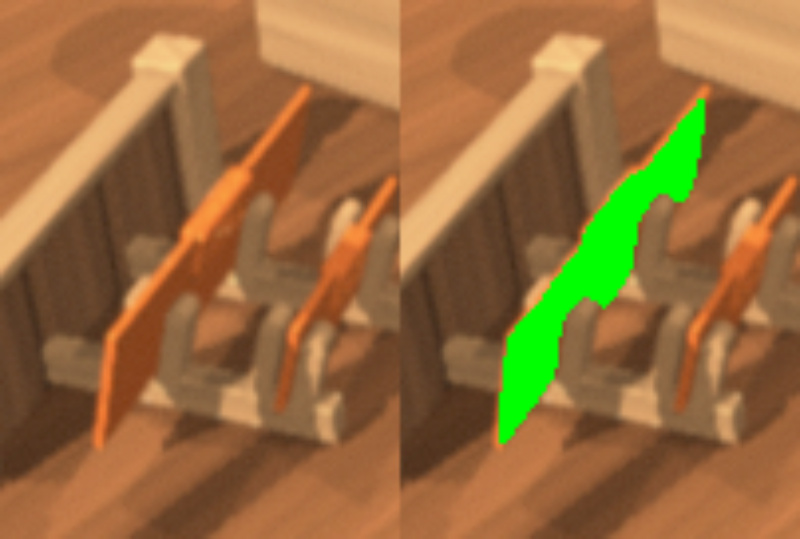

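View pics/m_top.png

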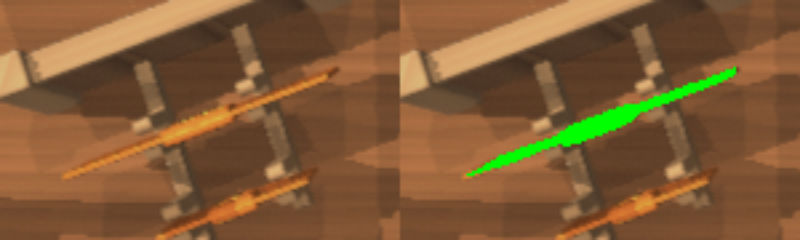

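```bash
python3 - <<'E'
from h import *
D=pickle.load(open("d0.pkl","rb"))
M={};C={}
for n in("side","top"):
    m=D[n,"long_scraper"][0]["mask"]; hsv=cv2.cvtColor(D[n]["image"],cv2.COLOR_BGR2HSV)
    a=hsv[m]; print(n,np.percentile(a,[5,50,95],axis=0).tolist())
    near=cv2.dilate(m.astype(np.uint8),np.ones((9,9)))>0
    ring=near&~(cv2.dilate(m.astype(np.uint8),np.ones((5,5)))>0); print(np.percentile(hsv[ring],[5,50,95],axis=0).tolist())
    o=(hsv[...,1]>190)&(hsv[...,0]<17)&near|m; M[n]=o.astype(float)
    # don't care: bracket zone
    C[n]=1.0
    print(m.sum(),o.sum())
def ign(n,v):  # bracket region in scraper frame
    R=scrR(v[2]*100,15);t=np.array([v[0],v[1],.031]);im=np.zeros((384,512),np.uint8)
    for s in(-1,1):
        q=proj(D[n],box((-.025,s*.045-.012,-.02),(.02,s*.045+.012,.058))@R.T+t); cv2.fillConvexPoly(im,cv2.convexHull(q.astype(np.float32)).astype(np.int32),1)
    return im==0
W={n:ign(n,[.5255,.3775,.20]) for n in M}
g=lambda a:cv2.GaussianBlur(a,(0,0),.8)
def cost(v,views):
    R=scrR(v[2]*100,15); t=np.array([v[0],v[1],.031])
    return sum((W[n]*np.abs(g(render(D[n],R,t))-g(M[n]))).sum()/M[n].sum() for n in views)
for views in(["side","top"],["side"],["top"]):
    best=min((minimize(cost,[.526,.378,y],args=(views,),method="Nelder-Mead",options=dict(initial_simplex=np.array([.526,.378,y])+np.vstack([np.zeros(3),np.eye(3)*[.006,.006,.03]]))) for y in(.16,.19,.21)),key=lambda r:r.fun)
    print(views,best.x,best.fun)
    if len(views)==2: v=best.x
for n in M:
    im=D[n]["image"].copy(); r=render(D[n],scrR(v[2]*100,15),np.array([v[0],v[1],.031]))>.5
    ys,xs=np.where(r);k=5
    sl=(slice(ys.min()-20,ys.max()+20),slice(max(0,xs.min()-15),xs.max()+15)); c=cv2.resize(im[sl],None,fx=k,fy=k)
    cs,_=cv2.findContours(cv2.resize(r[sl].astype(np.uint8),None,fx=k,fy=k,interpolation=cv2.INTER_NEAREST),cv2.RETR_EXTERNAL,cv2.CHAIN_APPROX_NONE)
    cv2.drawContours(c,cs,-1,(255,0,0),1); cv2.imwrite(f"pics/fit_{n}.png",c); print(c.shape)
# panel top edge yaw
p=D["top"]
for a,b in [((50,287),(225,224))]:
    q=back(p,np.array([a,b])*.64,.108); d=q[1]-q[0]; print("panel",np.degrees(np.arctan2(d[0],-d[1])))
E
```

```text
side [[10.0, 179.0, 133.0], [11.0, 197.0, 140.0], [13.0, 205.0, 247.0]]
[[12.0, 127.0, 84.0], [13.0, 150.0, 143.0], [15.0, 163.0, 190.0]]
1019 1068
top [[11.0, 178.9, 138.9], [14.0, 191.0, 212.0], [19.0, 199.0, 220.09999999999997]]
[[12.0, 118.75, 85.75], [13.0, 151.5, 138.5], [15.0, 157.0, 178.25]]
479 486
['side', 'top'] [0.52370444 0.37759367 0.21902938] 0.15070610104512405
['side'] [0.52146548 0.37944115 0.21823287] 0.055878566990640366
['top'] [0.52367664 0.3780145  0.21890879] 0.0856132436043432
(660, 420, 3)
(410, 670, 3)
panel 21.008166630462977
```

```bash
cat >> h.py <<'E'
def toolR(P): # P: scraper rot -> tool rot
    return np.c_[-P[:,2],-P[:,1],-P[:,0]]
def rel(s,T,pos,name=""):
    R0=np.array(s["tool_rot"]); p0=np.array(s["eef_pos"])
    d=R0.T@(np.array(pos)-p0); w=Rot.from_matrix(R0.T@T).as_rotvec(degrees=True)
    print(name,"shift",np.round(d,4).tolist(),"rot",np.round(w,2).tolist(),"rows",round(max(np.linalg.norm(d)/.05,np.linalg.norm(w)/8.59),1))
SP=np.array([.523,.378,.031]); SY=21.6
def tcp_rack(h,x=0.0,y=0.0): # h: lift along z, x: along plate normal
    P=scrR(SY,15); return P@np.array([x,y,.0472+h])+SP, toolR(P)
GX,GY,SHY=.5935,-.118,6.85  # gap point, yaw
def tcp_shelf(x,y,z): # x before(-)/behind gap of plate mid plane, z of lower edge above planks
    P=scrR(SHY,0); return np.array([GX,GY,.06+z+.0472])+P@np.array([x,y,0]), toolR(P)
E
python3 - <<'E'
from h import *
from cell import bot
s=bot.state(); print(tcp_rack(0),tcp_shelf(-.1,0,.004)[0])
rel(s,toolR(scrR(-30,0)),[.5,-.38,.30])
rel(s,np.array(s["tool_rot"]),[.4,-.5,.30])
E
```

```text
(array([0.51164161, 0.3735029 , 0.0765917 ]), array([[ 0.24064386,  0.36812455, -0.89809512],
       [ 0.09527765, -0.92977649, -0.35558101],
       [-0.96592583, -0.        , -0.25881905]])) [ 0.49421382 -0.12992704  0.1112    ]
 shift [-0.0735, -0.3886, 0.1816] rot [-45.46, 0.0, -0.0] rows 8.7
 shift [-0.0735, -0.2617, 0.0906] rot [0.0, 0.0, 0.0] rows 5.7
```

View pics/fit_side.png

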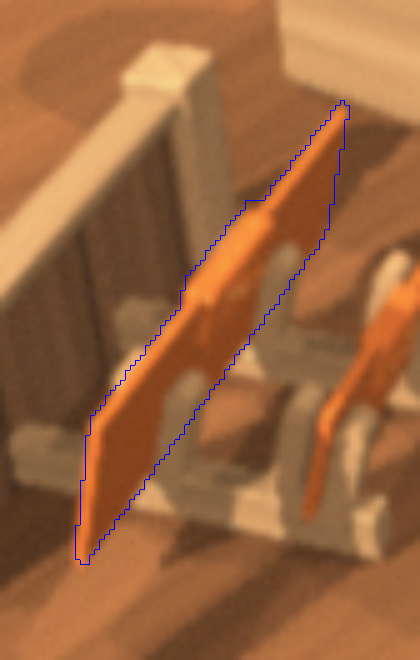

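View pics/fit_top.png

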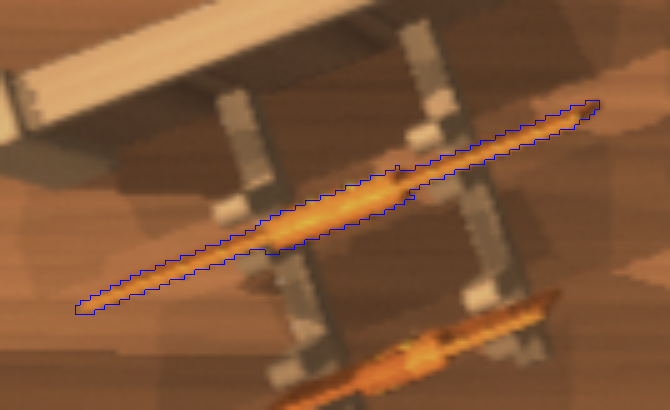

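The fit outlines match the scraper in both views. Moving out along the arc now.

```bash
python3 -m inch '[[-0.0735,-0.389,0.182,-45.5,0,0],[-0.0735,-0.389,0.182,-45.5,0,0],[-0.0735,-0.389,0.182,-45.5,0,0],[-0.0735,-0.389,0.182,-45.5,0,0],[-0.0735,-0.389,0.182,-45.5,0,0],[-0.0735,-0.389,0.182,-45.5,0,0],[-0.0735,-0.389,0.182,-45.5,0,0],[-0.0735,-0.389,0.182,-45.5,0,0],[-0.0735,-0.389,0.182,-45.5,0,0]]' 0.5 50
python3 - <<'E'
from h import *
from cell import bot
s=bot.state(); print(s["qpos"])
rel(s,toolR(scrR(0,0)),[.62,-.0,.28])
E
```

```text
time_s: 2.6
eef_pos: [0.5024, -0.3775, 0.3009]
tool_rot: [[0.001, -0.498, -0.867], [-0.0, -0.867, 0.498], [-1.0, -0.0, -0.001]]
wrist_force: [0.4, -0.8, 0.4]
grip_width: 0.0437
[-1.91466056e+01  1.40563375e+01  1.16088565e+00 -3.15096159e-03
 -7.70408780e+01 -1.07277696e+01]
 shift [0.0209, -0.3858, 0.0861] rot [-29.88, -0.06, -0.0] rows 7.9
```

```bash
python3 -m inch '[[0.02,-0.386,0.086,-29.9,0,0],[0.02,-0.386,0.086,-29.9,0,0],[0.02,-0.386,0.086,-29.9,0,0],[0.02,-0.386,0.086,-29.9,0,0],[0.02,-0.386,0.086,-29.9,0,0],[0.02,-0.386,0.086,-29.9,0,0],[0.02,-0.386,0.086,-29.9,0,0],[0.02,-0.386,0.086,-29.9,0,0],[0.02,-0.386,0.086,-29.9,0,0]]'
python3 - <<'E'
from h import *
from cell import bot
s=bot.state(); print(s["qpos"])
p,T=tcp_rack(.11); print(p); rel(s,T,p)
E
```

```text
time_s: 3.5
eef_pos: [0.6196, 0.0026, 0.2791]
tool_rot: [[-0.001, 0.003, -1.0], [0.0, -1.0, -0.003], [-1.0, -0.0, 0.001]]
wrist_force: [-0.2, -0.5, -0.9]
grip_width: 0.0433
[ 1.82515647e+01  1.37782621e+01 -1.97647503e+00 -3.45351002e-02
 -7.42744922e+01 -1.80477130e+01]
[0.48517078 0.36302235 0.18284354]
 shift [0.0964, -0.3608, 0.1331] rot [-21.29, 14.86, -2.77] rows 7.9
```

```bash
python3 -m inch '[[0.096,-0.361,0.133,-21.3,14.9,-2.8],[0.096,-0.361,0.133,-21.3,14.9,-2.8],[0.096,-0.361,0.133,-21.3,14.9,-2.8],[0.096,-0.361,0.133,-21.3,14.9,-2.8],[0.096,-0.361,0.133,-21.3,14.9,-2.8],[0.096,-0.361,0.133,-21.3,14.9,-2.8],[0.096,-0.361,0.133,-21.3,14.9,-2.8],[0.096,-0.361,0.133,-21.3,14.9,-2.8],[0.096,-0.361,0.133,-21.3,14.9,-2.8],[0.096,-0.361,0.133,-21.3,14.9,-2.8]]' 0.45
python3 - <<'E'
from h import *
from cell import bot
s=bot.state(); print(s["qpos"])
p,T=tcp_rack(0.03); rel(s,T,p)
for n in("side","top"):
    q=bot.snapshot(n); cv2.imwrite(f"pics/{n}1.png",cv2.resize(q["image"],(800,600),interpolation=cv2.INTER_CUBIC))
E
```

```text
time_s: 4.5
eef_pos: [0.4853, 0.3595, 0.1836]
tool_rot: [[0.242, 0.366, -0.899], [0.094, -0.931, -0.354], [-0.966, 0.001, -0.259]]
wrist_force: [0.5, -0.8, 0.2]
grip_width: 0.0397
[ 60.78805314   7.59222923 -30.22073211  14.45297052 -41.40692124
 -49.26769173]
 shift [0.081, -0.0035, -0.0009] rot [-0.1, -0.02, -0.09] rows 1.6
```

```bash
python3 -c "
import cv2
a=cv2.imread('pics/side1.png')[280:540,100:400];cv2.imwrite('pics/side1c.png',cv2.resize(a,None,fx=2,fy=2))"
```

```text
(no output)
```

View pics/side1c.png

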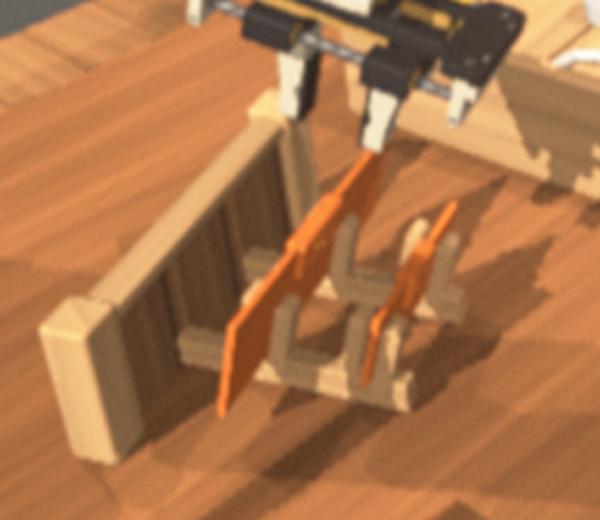

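View pics/top1.png

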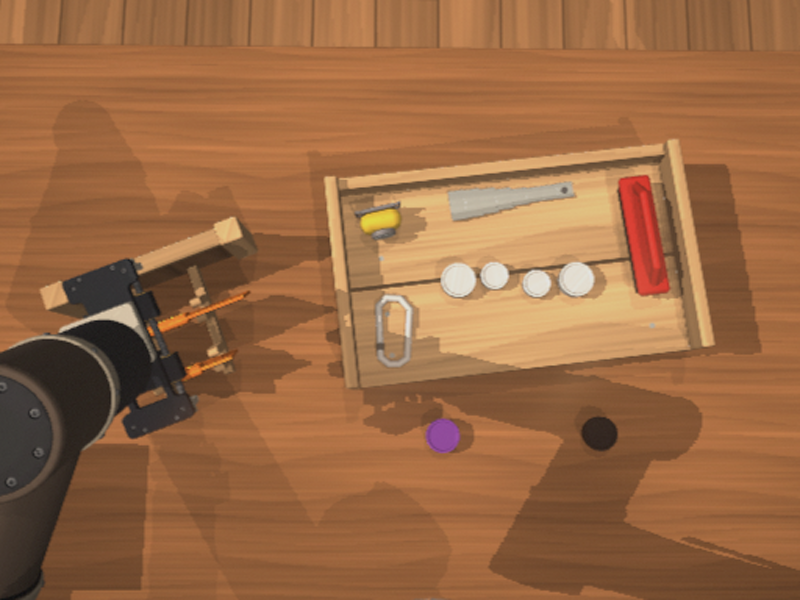

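The gripper is centred above the long scraper's grip (about (325,215) in the crop), with its jaws parallel to the plate. I'll descend now.

```bash
python3 -m inch '[[0.04,-0.0035,-0.001,0,0,0],[0.07,-0.0035,-0.001,0,0,0],[0.09,-0.0035,-0.001,0,0,0],[0.105,-0.0035,-0.001,0,0,0],[0.111,-0.0035,-0.001,0,0,0],[0.111,-0.0035,-0.001,0,0,0]]'
python3 - <<'E'
from h import *
from cell import bot
s=bot.state(); print(s["wrist_force"])
p,T=tcp_rack(0.0); rel(s,T,p)
for n in("side",):
    q=bot.snapshot(n); cv2.imwrite(f"pics/{n}2.png",cv2.resize(q["image"][180:350,60:260],(800,680)[:2],interpolation=cv2.INTER_CUBIC)[:600])
E
```

```text
time_s: 5.2
eef_pos: [0.513, 0.3717, 0.0769]
tool_rot: [[0.242, 0.363, -0.9], [0.093, -0.932, -0.35], [-0.966, 0.001, -0.259]]
wrist_force: [0.6, -0.9, 0.7]
grip_width: 0.0393
[ 0.61619713 -0.88184102  0.74409609]
 shift [0.0001, -0.0021, 0.0007] rot [-0.31, -0.03, -0.14] rows 0.0
```

View pics/side2.png

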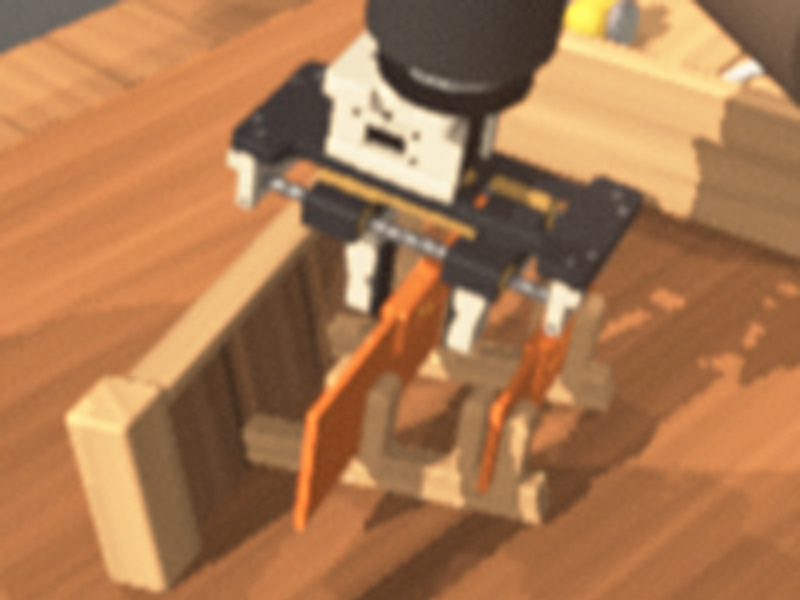

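Fingers straddle the grip, clear of the brackets and the short scraper. Closing gently first.

```bash
python3 -m inch '[[0,-0.002,0.0005,-0.3,0,0],[0,-0.002,0.0005,-0.3,0,0],[0,-0.002,0.0005,-0.3,0,0],[0,-0.002,0.0005,-0.3,0,0],[0,-0.002,0.0005,-0.3,0,0],[0,-0.002,0.0005,-0.3,0,0]]' 0 10
```

```text
time_s: 5.85
eef_pos: [0.5118, 0.3757, 0.0779]
tool_rot: [[0.243, 0.37, -0.897], [0.096, -0.929, -0.357], [-0.965, 0.001, -0.262]]
wrist_force: [2.5, 1.0, 3.8]
grip_width: 0.0137
```

```bash
python3 -m inch '[[0,0,0,0,0,0],[0,0,0,0,0,0],[0,0,0,0,0,0]]' 0 50
python3 - <<'E'
from h import *
from cell import bot
s=bot.state()
print(s["eef_pos"],s["wrist_force"],s["ft_torque"],s["grip_width"])
p,T=tcp_rack(0.0); rel(s,T,p)
pickle.dump(dict(s),open("grasp.pkl","wb"))
E
```

```text
time_s: 6.15
eef_pos: [0.5118, 0.3756, 0.0779]
tool_rot: [[0.243, 0.369, -0.897], [0.096, -0.929, -0.357], [-0.965, 0.001, -0.262]]
wrist_force: [2.4, -0.5, 5.5]
grip_width: 0.0137
[0.51178839 0.37564532 0.0778695 ] [ 2.40594143 -0.54191917  5.51204215] [ 0.16270245 -0.43360857 -0.08954172] 0.013700400885902986
 shift [0.001, 0.0019, 0.0012] rot [0.09, -0.17, -0.02] rows 0.0
```

Grasped, with an opening of 13.7 mm as expected for the 14 mm grip. Lifting along the plate's z.

```bash
python3 -m inch '[[-0.008,0,0,0,0,0],[-0.02,0,0,0,0,0],[-0.04,0,0,0,0,0],[-0.06,0,0,0,0,0],[-0.08,0,0,0,0,0],[-0.10,0,0,0,0,0],[-0.12,0,0,0,0,0],[-0.12,0,0,0,0,0]]'
python3 - <<'E'
from h import *
from cell import bot
s=bot.state()
print(s["eef_pos"],s["wrist_force"],s["ft_torque"],s["grip_width"],s["qpos"])
D={}
for n in("side","top"):
    q=bot.snapshot(n); D[n]=q; cv2.imwrite(f"pics/{n}3.png",cv2.resize(q["image"],(800,600),interpolation=cv2.INTER_CUBIC))
pickle.dump(D,open("d3.pkl","wb"))
p,T=tcp_shelf(-.105,0,.09); print(p)
rel(s,T,p+[0,0.1,.08]); rel(s,T,p)
E
```

```text
time_s: 6.95
eef_pos: [0.4818, 0.3636, 0.1946]
tool_rot: [[0.243, 0.369, -0.897], [0.096, -0.929, -0.356], [-0.965, 0.0, -0.261]]
wrist_force: [0.0, 0.4, -0.9]
grip_width: 0.0139
[0.48181633 0.36363649 0.19463855] [ 0.01379029  0.413312   -0.878312  ] [-0.22857947  1.04725999  0.03239086] 0.013880751962553192 [ 61.42085184   6.91034788 -29.40144942  14.2494782  -42.82858918
 -49.30938941]
[ 0.48924951 -0.1305234   0.1972    ]
 shift [-0.1158, 0.3691, 0.1122] rot [14.73, -15.07, 1.95] rows 8.1
 shift [-0.0482, 0.462, 0.1688] rot [14.73, -15.07, 1.95] rows 9.9
```

View pics/side3.png

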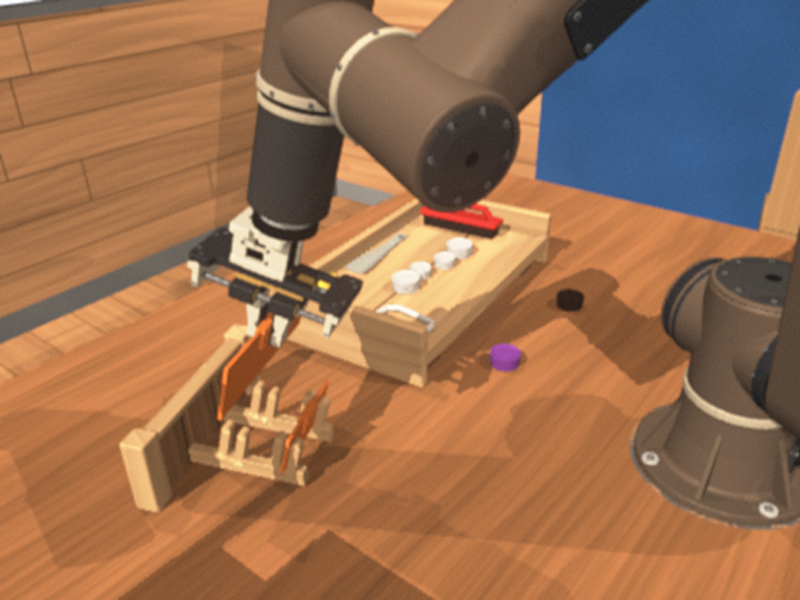

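```bash
python3 -m inch '[[-0.05,0.01,0,0,0,0],[-0.116,0.369,0.112,14.7,-15.1,1.9],[-0.116,0.369,0.112,14.7,-15.1,1.9],[-0.116,0.369,0.112,14.7,-15.1,1.9],[-0.116,0.369,0.112,14.7,-15.1,1.9],[-0.116,0.369,0.112,14.7,-15.1,1.9],[-0.116,0.369,0.112,14.7,-15.1,1.9],[-0.116,0.369,0.112,14.7,-15.1,1.9],[-0.116,0.369,0.112,14.7,-15.1,1.9],[-0.116,0.369,0.112,14.7,-15.1,1.9]]'
python3 - <<'E'
from h import *
from cell import bot
s=bot.state()
print(s["qpos"])
p,T=tcp_shelf(-.105,0,.05); rel(s,T,p)
E
```

```text
time_s: 8.05
eef_pos: [0.4889, -0.0338, 0.275]
tool_rot: [[-0.004, 0.115, -0.993], [-0.002, -0.993, -0.115], [-1.0, 0.002, 0.004]]
wrist_force: [0.6, 0.4, -2.1]
grip_width: 0.0139
[ 1.91175915e+01  1.23907294e+00 -1.72935117e+01  4.74432743e-02
 -7.17330707e+01 -1.25087139e+01]
 shift [0.118, 0.0959, 0.0103] rot [-0.23, 0.25, -0.1] rows 3.0
```

```bash
python3 -m inch '[[0.02,0.05,0.01,0,0,0],[0.07,0.09,0.01,-0.2,0.2,0],[0.1,0.096,0.01,-0.2,0.2,0],[0.118,0.096,0.01,-0.2,0.2,0],[0.118,0.096,0.01,-0.2,0.2,0],[0.118,0.096,0.01,-0.2,0.2,0]]'
python3 - <<'E'
from h import *
from cell import bot
s=bot.state()
D={"s":dict(s)}
for n in("side","top"):
    q=bot.snapshot(n); D[n]=q; cv2.imwrite(f"pics/{n}4.png",cv2.resize(q["image"],(800,600),interpolation=cv2.INTER_CUBIC))
    D[n,"m"]=bot.silhouettes(q,"long_scraper"); print([(d["conf"],d["mask"].sum()) for d in D[n,"m"]])
pickle.dump(D,open("d4.pkl","wb"))
s=bot.state(); D["s"]=dict(s)
p,T=tcp_shelf(-.105,0,.05); rel(s,T,p)
pickle.dump(D,open("d4.pkl","wb"))
E
```

```text
time_s: 8.65
eef_pos: [0.491, -0.127, 0.1581]
tool_rot: [[0.0, 0.123, -0.992], [-0.001, -0.992, -0.123], [-1.0, 0.001, -0.0]]
wrist_force: [1.1, 0.2, -1.3]
grip_width: 0.0136
[(0.86, np.int64(829))]
[]
 shift [0.0026, 0.0036, 0.0032] rot [0.28, -0.24, -0.07] rows 0.1
```

View pics/side4.png

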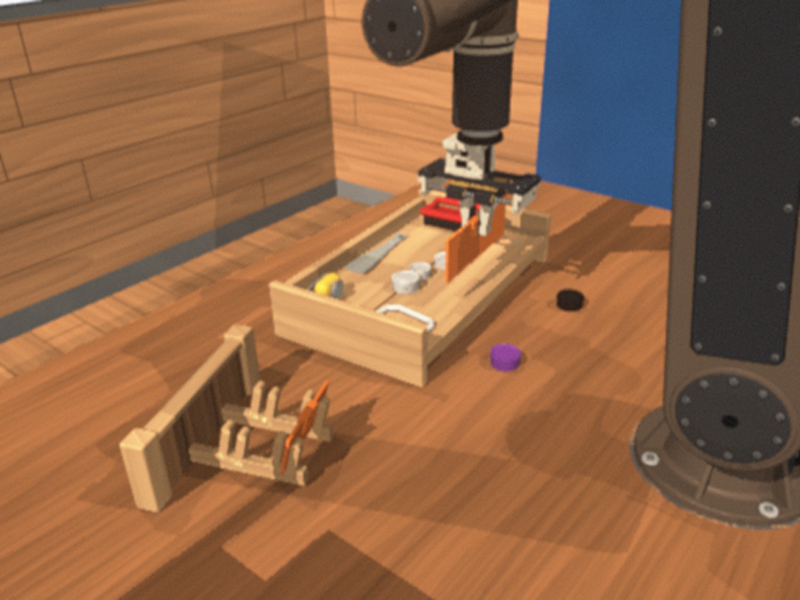

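View pics/top4.png

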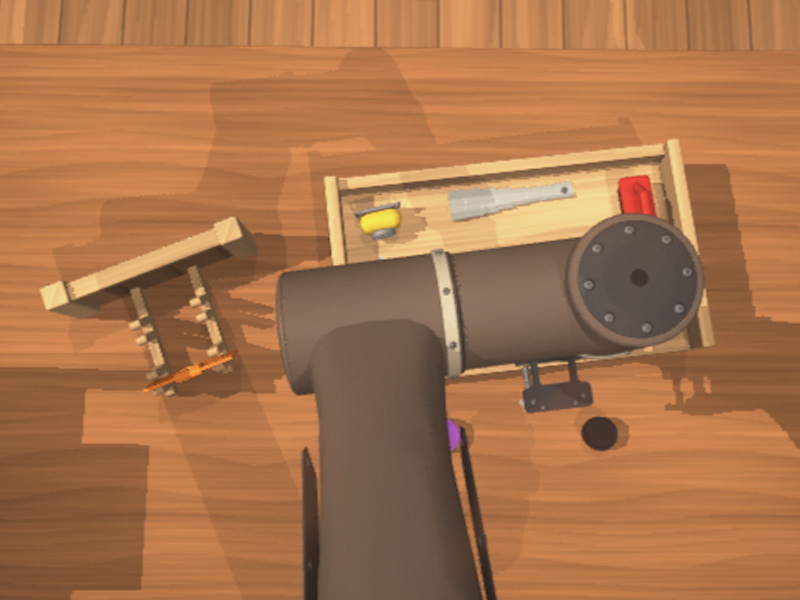

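```bash
cat > chk.py <<'E'
from h import *
import sys
f_=sys.argv[1]; out=sys.argv[2]
D=pickle.load(open(f_,"rb")); p=D["side"]; s=D["s"]
T=np.array(s["tool_rot"]); P=np.c_[-T[:,2],-T[:,1],-T[:,0]]
t=np.array(s["eef_pos"])-P[:,2]*.0472
print("edge mid",t)
m=D["side","m"][0]["mask"]; hsv=cv2.cvtColor(p["image"],cv2.COLOR_BGR2HSV)
near=cv2.dilate(m.astype(np.uint8),np.ones((7,7)))>0
M=((hsv[...,1]>190)&(hsv[...,0]<17)&near|m).astype(float)
ig=np.zeros((384,512),np.uint8); q=proj(p,box((-.03,-.035,.035),(.03,.035,.14))@P.T+t); cv2.fillConvexPoly(ig,cv2.convexHull(q.astype(np.float32)).astype(np.int32),1)
W=ig==0; g=lambda a:cv2.GaussianBlur(a,(0,0),.8)
def cost(v): return (W*np.abs(g(render(p,P@Rot.from_euler("YX",[v[3]*100,v[4]*100],degrees=True).as_matrix() ,t+P@v[:3]))-g(M))).sum()/M.sum()+.02*(v[3]/.01)**2+.02*(v[4]/.01)**2+.01*((v[:3]/.004)**2).sum()
r=minimize(cost,np.zeros(5),method="Nelder-Mead",options=dict(maxiter=1500,initial_simplex=np.vstack([np.zeros(5),np.eye(5)*[.006,.006,.006,.02,.02]])))
print("nominal cost",cost(np.zeros(5)),"fit offset (scraper axes, m; deg/100)",np.round(r.x,4),r.fun)
v=r.x
a=p["image"]; k=5; x0,y0,w,h=200,110,160,110
c=cv2.resize(a[y0:y0+h,x0:x0+w],None,fx=k,fy=k,interpolation=cv2.INTER_CUBIC)
def L(A,B,col):
    q=(proj(p,np.array([A,B]))-[x0,y0]+.5)*k; cv2.line(c,tuple(int(i) for i in q[0]),tuple(int(i) for i in q[1]),col,1)
for (v_,col) in((np.zeros(5),(255,0,0)),(v,(0,255,0))):
    R=P@Rot.from_euler("YX",[v_[3]*100,v_[4]*100],degrees=True).as_matrix(); tt=t+P@v_[:3]
    c4=[tt+R@np.array([.0025,y,z]) for y,z in((-.1125,0),(.1125,0),(.1125,.08),(-.1125,.08))]
    for i in range(4): L(c4[i],c4[(i+1)%4],col)
G=scrR(SHY,0); o=np.array([GX,GY,.06]); L(o+G@[0,-.17,0],o+G@[0,.22,0],(255,0,255))
cv2.imwrite(out,c)
E
python3 chk.py d4.pkl pics/chk4.png
```

```text
edge mid [ 0.49221363 -0.12657798  0.11258257]
nominal cost 0.23511116922614997 fit offset (scraper axes, m; deg/100) [-0.0039  0.0013 -0.0039  0.0004  0.0027] 0.09783074363580255
```

View pics/chk4.png

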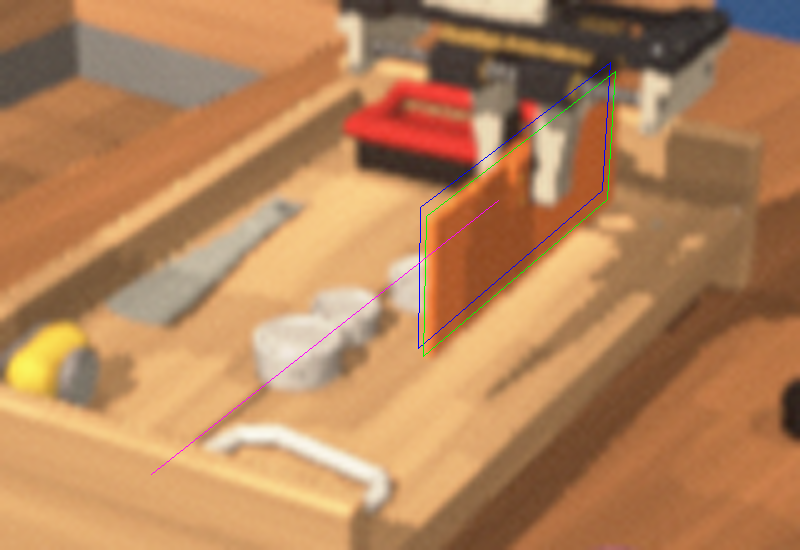

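```bash
python3 - <<'E'
from h import *
from cell import bot
s=bot.state()
p,T=tcp_shelf(-.105,0,.0075); rel(s,T,p)
E
```

```text
shift [0.0451, 0.0035, 0.0034] rot [0.28, -0.24, -0.07] rows 0.9
```

```bash
python3 -m inch '[[0.015,0.002,0.003,0.3,-0.2,0],[0.03,0.0035,0.003,0.3,-0.2,0],[0.037,0.0035,0.003,0.3,-0.2,0],[0.042,0.0035,0.003,0.3,-0.2,0],[0.045,0.0035,0.003,0.3,-0.2,0],[0.045,0.0035,0.003,0.3,-0.2,0]]'
cat > look.py <<'E'
import sys
from h import *
from cell import bot
tag=sys.argv[1]; s=bot.state(); D={"s":dict(s)}
q=bot.snapshot("side"); D["side"]=q; D["side","m"]=bot.silhouettes(q,"long_scraper")
pickle.dump(D,open(f"d{tag}.pkl","wb"))
s=bot.state(); print(s["time_s"],s["eef_pos"],s["wrist_force"])
for x in (-.105,-.0065,-.0025): 
    p,T=tcp_shelf(x,0,.0075); rel(s,T,p,x)
E
python3 look.py 5; python3 chk.py d5.pkl pics/chk5.png
```

```text
time_s: 9.45
eef_pos: [0.4888, -0.1308, 0.1136]
tool_rot: [[-0.001, 0.118, -0.993], [-0.001, -0.993, -0.118], [-1.0, 0.001, 0.001]]
wrist_force: [0.4, -0.0, -0.9]
grip_width: 0.0135
9.55 [ 0.48903578 -0.13091833  0.11396036] [ 0.20880357  0.43653367 -1.81499222]
-0.105 shift [-0.0007, -0.0004, -0.0003] rot [-0.07, 0.05, -0.07] rows 0.0
-0.0065 shift [-0.0008, -0.0005, -0.0988] rot [-0.07, 0.05, -0.07] rows 2.0
-0.0025 shift [-0.0008, -0.0005, -0.1028] rot [-0.07, 0.05, -0.07] rows 2.1
edge mid [ 0.48876052 -0.13090392  0.0664494 ]
nominal cost 0.15302174275451924 fit offset (scraper axes, m; deg/100) [-0.0024  0.0013 -0.0036  0.0012 -0.0003] 0.07475252065231028
```

View pics/chk5.png

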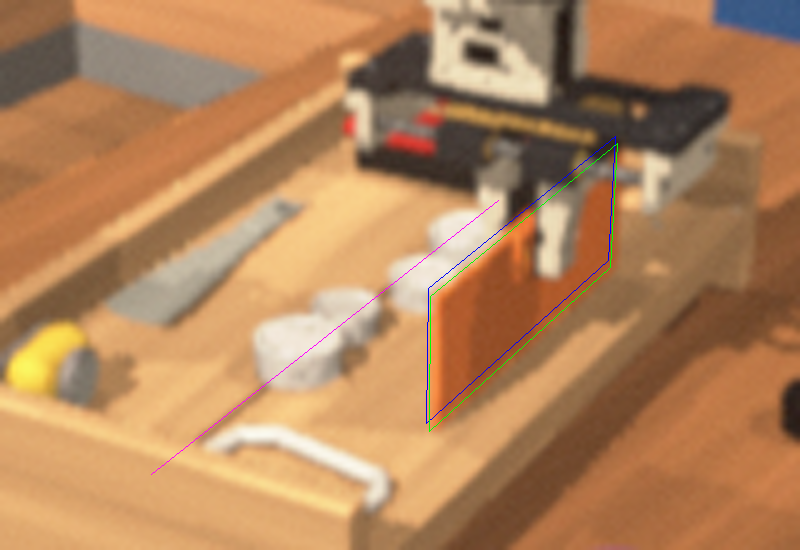

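```bash
python3 -m inch '[[-0.0005,0,-0.02,0,0,0],[-0.0005,0,-0.035,0,0,0],[-0.0005,0,-0.041,0,0,0],[-0.0005,0,-0.046,0,0,0],[-0.0005,0,-0.051,0,0,0],[-0.0005,0,-0.056,0,0,0],[-0.0005,0,-0.061,0,0,0],[-0.0005,0,-0.066,0,0,0],[-0.0005,0,-0.071,0,0,0],[-0.0005,0,-0.076,0,0,0]]'
python3 look.py 6; python3 chk.py d6.pkl pics/chk6.png
```

```text
time_s: 10.55
eef_pos: [0.5642, -0.122, 0.1138]
tool_rot: [[-0.002, 0.118, -0.993], [-0.001, -0.993, -0.118], [-1.0, 0.001, 0.002]]
wrist_force: [-1.7, -0.8, -1.1]
grip_width: 0.0138
10.65 [ 0.56486843 -0.12192924  0.11382489] [-0.0582984  -0.34768115 -1.59692946]
-0.105 shift [-0.0008, -0.0004, 0.0761] rot [-0.06, 0.07, -0.07] rows 1.5
-0.0065 shift [-0.0009, -0.0005, -0.0224] rot [-0.06, 0.07, -0.07] rows 0.4
-0.0025 shift [-0.0009, -0.0005, -0.0264] rot [-0.06, 0.07, -0.07] rows 0.5
edge mid [ 0.56415661 -0.12207703  0.06662006]
nominal cost 0.15549909489657307 fit offset (scraper axes, m; deg/100) [-0.0019  0.0003 -0.003  -0.0003  0.0011] 0.08996556624333907
```

View pics/chk6.png

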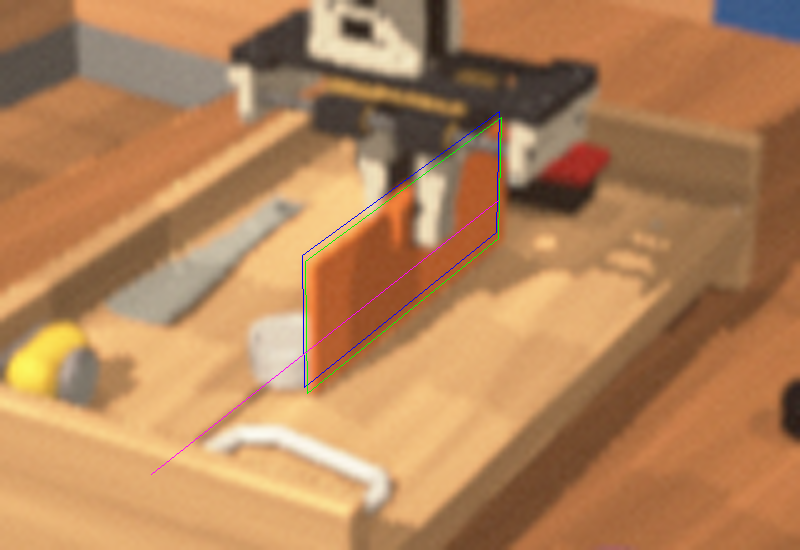

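Pushing is clean. I'll continue to about 4 mm short of the gap, then back off and look from above.

```bash
python3 -m inch '[[0,0,-0.005,0,0,0],[0,0,-0.01,0,0,0],[0,0,-0.014,0,0,0],[0,0,-0.017,0,0,0],[0,0,-0.02,0,0,0],[0,0,-0.022,0,0,0],[0,0,-0.0225,0,0,0],[0,0,-0.0225,0,0,0],[0,0,-0.0225,0,0,0]]'
python3 look.py 7; python3 chk.py d7.pkl pics/chk7.png
```

```text
time_s: 11.55
eef_pos: [0.5866, -0.1193, 0.1139]
tool_rot: [[-0.001, 0.118, -0.993], [-0.001, -0.993, -0.118], [-1.0, 0.001, 0.001]]
wrist_force: [0.2, -0.4, -1.2]
grip_width: 0.0138
11.65 [ 0.58658466 -0.11931999  0.11389517] [-0.75550463  0.03469486 -1.90324383]
-0.105 shift [-0.0007, -0.0004, 0.098] rot [-0.08, 0.07, -0.06] rows 2.0
-0.0065 shift [-0.0008, -0.0005, -0.0005] rot [-0.08, 0.07, -0.06] rows 0.0
-0.0025 shift [-0.0008, -0.0005, -0.0045] rot [-0.08, 0.07, -0.06] rows 0.1
edge mid [ 0.58655581 -0.11938789  0.06665386]
nominal cost 0.16246008006664509 fit offset (scraper axes, m; deg/100) [-0.0022  0.0008 -0.0033 -0.0006 -0.0007] 0.0848101578135094
```

View pics/chk7.png

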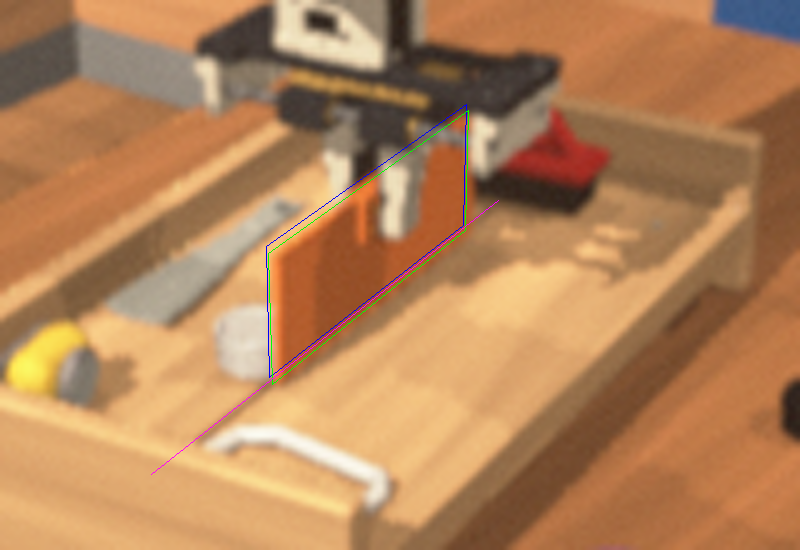

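```bash
python3 -m inch '[[0,0,0.01,0,0,0],[0,0,0.04,0,0,0],[-0.01,0,0.08,0,0,0],[-0.05,0,0.09,0,0,0],[-0.1,0,0.095,0,0,0],[-0.13,-0.03,0.095,0,0,0],[-0.14,-0.07,0.095,0,0,0],[-0.14,-0.12,0.095,0,0,0],[-0.14,-0.17,0.095,0,0,0],[-0.14,-0.22,0.095,0,0,0]]'
python3 -m inch '[[0,-0.05,0,0,0,0],[0,-0.10,0,0,0,0],[0,-0.15,0,0,0,0],[0,-0.15,0,0,0,0]]'
cat > top.py <<'E'
import sys
from h import *
from cell import bot
tag=sys.argv[1]; z0=.06
p=bot.snapshot("top"); D={"top":p}
for o in("wide_tin_1","small_tin_1"):
    D[o]=bot.landmark_of(p,o)
pickle.dump(D,open(f"t{tag}.pkl","wb"))
c=np.cos(np.radians(SHY));s_=np.sin(np.radians(SHY))
for o,r in(("wide_tin_1",.025),("small_tin_1",.02)):
    for d in D[o]:
        X=np.array(d["position"])-[GX,GY,0]; sx=X[0]*c+X[1]*s_; sy=-X[0]*s_+X[1]*c
        print(o,round(d["conf"],2),"shelf xy mm",np.round([1e3*sx,1e3*sy],1),"front",round(1e3*(sx-r),1))
# rectified crop, shelf axes at z=.06 ; image up=+x shelf, left=+y
sx=np.arange(.075,-.075,-.0004); sy=np.arange(.16,-.16,-.0004)
A,B=np.meshgrid(sx,sy,indexing="ij")
W=np.c_[GX+A.ravel()*c-B.ravel()*s_,GY+A.ravel()*s_+B.ravel()*c,np.full(A.size,z0)]
q=proj(p,W).astype(np.float32)
r=cv2.remap(p["image"],q[:,0].reshape(A.shape),q[:,1].reshape(A.shape),cv2.INTER_CUBIC)
cv2.imwrite(f"pics/rect{tag}.png",r); print(r.shape)
E
python3 top.py 8
```

```text
time_s: 12.65
eef_pos: [0.4654, 0.0896, 0.2543]
tool_rot: [[0.0, 0.117, -0.993], [0.0, -0.993, -0.117], [-1.0, -0.0, -0.0]]
wrist_force: [1.5, 0.6, -1.3]
grip_width: 0.0135
time_s: 13.05
eef_pos: [0.4479, 0.2416, 0.2535]
tool_rot: [[-0.001, 0.122, -0.992], [0.0, -0.992, -0.122], [-1.0, -0.0, 0.001]]
wrist_force: [1.1, -0.2, -1.7]
grip_width: 0.0137
wide_tin_1 0.96 shelf xy mm [ 18.4 -88.1] front -6.6
wide_tin_1 0.95 shelf xy mm [-220.3  128.3] front -245.3
wide_tin_1 0.84 shelf xy mm [16.5 85.3] front -8.5
wide_tin_1 0.61 shelf xy mm [-249.7 -100.4] front -274.7
wide_tin_1 0.33 shelf xy mm [-100.9  371.8] front -125.9
small_tin_1 0.52 shelf xy mm [ 14.6 -22.8] front -5.4
small_tin_1 0.5 shelf xy mm [18.9 28. ] front -1.1
small_tin_1 0.31 shelf xy mm [ 1.4 -2.1] front -18.6
(375, 800, 3)
```

View pics/rect8.png

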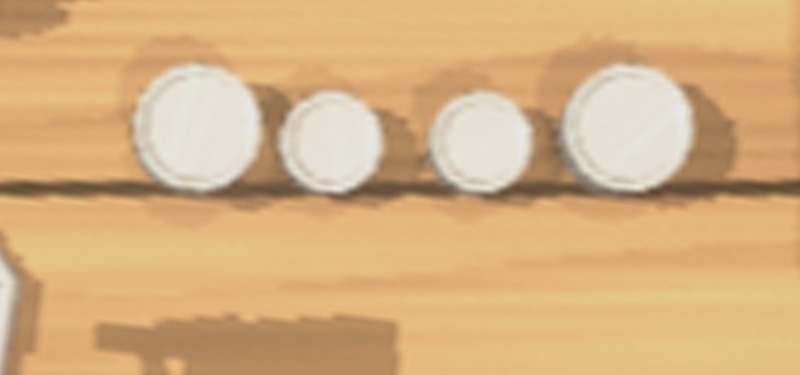

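```bash
cat > tinfit.py <<'E'
import sys
from h import *
D=pickle.load(open(f"t{sys.argv[1]}.pkl","rb")); p=D["top"]
hsv=cv2.cvtColor(p["image"],cv2.COLOR_BGR2HSV).astype(float)
G=scrR(SHY,0); o=np.array([GX,GY,.06])
# gap centre by side of tins
g=cv2.cvtColor(p["image"],cv2.COLOR_BGR2GRAY).astype(np.float32); pts=[]
for y in list(np.arange(-.16,-.118,.003))+list(np.arange(.115,.15,.003)):
    xs=np.arange(-.012,.012,.0003); q=proj(p,o+np.c_[xs,np.full_like(xs,y),0*xs]@G.T).astype(np.float32)
    v=cv2.remap(g,q[:,:1],q[:,1:],cv2.INTER_LINEAR).ravel(); w=np.clip(np.median(v)-10-v,0,None)
    if w.sum()>50: pts.append((y,(w*xs).sum()/w.sum()))
P=np.array(pts); c=np.polyfit(P[:,0],P[:,1],1); r=P[:,1]-np.polyval(c,P[:,0]); k=abs(r)<.0012; c=np.polyfit(P[k,0],P[k,1],1)
print("gap offset mm",1e3*c[1],"slope deg",np.degrees(c[0]),k.sum(),len(P))
th=np.arange(0,2*np.pi,.05); S=8
for (y0,rad,h) in((.086,.025,.022),(.033,.02,.018),(-.028,.02,.018),(-.087,.025,.022)):
    ctr=proj(p,o+G@[rad,y0,h])[0].astype(int); sl=(slice(ctr[1]-22,ctr[1]+22),slice(ctr[0]-22,ctr[0]+22))
    im=np.clip((110-hsv[sl][...,1])/60,0,1) # white-ness
    def ren(v):
        c2=np.zeros((44*S,44*S),np.uint8)
        A=np.vstack([o+np.c_[v[0]+rad*np.cos(th),v[1]+rad*np.sin(th),np.full_like(th,z)]@G.T for z in(0.0,h)])
        q=((proj(p,A)-[sl[1].start,sl[0].start]+.5)*S)
        cv2.fillPoly(c2,[cv2.convexHull(q.astype(np.float32)).astype(np.int32)],255); return cv2.resize(c2,(44,44),interpolation=cv2.INTER_AREA)/255.
    m=(np.hypot(*(np.mgrid[:44,:44]-22))<20)
    cost=lambda v:(m*abs(cv2.GaussianBlur(ren(v),(0,0),.6)-im)).sum()
    best=min((minimize(cost,[x,y0],method="Nelder-Mead",options=dict(initial_simplex=[[x,y0],[x+.004,y0],[x,y0+.004]])) for x in(rad-.005,rad)),key=lambda r:r.fun)
    print("tin y %.1f centre x %.1f front rel gap %.1f cost %.1f"%(1e3*best.x[1],1e3*best.x[0],1e3*(best.x[0]-rad-np.polyval(c,best.x[1])),best.fun))
E
python3 tinfit.py 8
```

```text
gap offset mm -0.16660388925913394 slope deg -0.07046626644262152 27 27
tin y 82.3 centre x 21.0 front rel gap -3.8 cost 55.9
tin y 29.4 centre x 15.7 front rel gap -4.1 cost 168.1
tin y -29.9 centre x 15.7 front rel gap -4.2 cost 126.8
tin y -87.1 centre x 20.8 front rel gap -4.1 cost 47.6
```

The tins stand in one line, with all four fronts about 4.0 mm before the gap as planned. I'll go back and push the last 4 mm.

```bash
python3 - <<'E'
from h import *
from cell import bot
s=bot.state()
for a in((-.07,0,.09),(-.04,0,.0075)):
    p,T=tcp_shelf(*a); rel(s,T,p,a)
E
```

```text
(-0.07, 0, 0.09) shift [0.0566, 0.3697, -0.0321] rot [-0.01, 0.1, -0.07] rows 7.5
(-0.04, 0, 0.0075) shift [0.1391, 0.3696, -0.0623] rot [-0.01, 0.1, -0.07] rows 8.0
```

```bash
python3 -m inch '[[0,0.05,0,0,0,0],[0.01,0.1,0,0,0,0],[0.02,0.15,0,0,0,0],[0.03,0.2,-0.01,0,0,0],[0.04,0.25,-0.02,0,0,0],[0.05,0.30,-0.03,0,0,0],[0.057,0.345,-0.032,0,0,0],[0.057,0.37,-0.032,0,0,0],[0.057,0.37,-0.032,0,0.1,0],[0.057,0.37,-0.032,0,0.1,0]]'
python3 - <<'E'
from h import *
from cell import bot
s=bot.state()
for a in((-.05,0,.0075),):
    p,T=tcp_shelf(*a); rel(s,T,p,a)
E
```

```text
time_s: 14.2
eef_pos: [0.5231, -0.1286, 0.1969]
tool_rot: [[0.0, 0.114, -0.993], [-0.001, -0.993, -0.114], [-1.0, 0.001, -0.0]]
wrist_force: [-0.5, -0.0, -0.9]
grip_width: 0.0135
(-0.05, 0, 0.0075) shift [0.0822, -0.0023, -0.0211] rot [-0.3, -0.01, -0.06] rows 1.7
```

```bash
python3 -m inch '[[0.03,-0.001,-0.005,0,0,0],[0.055,-0.001,-0.01,0,0,0],[0.07,-0.001,-0.015,0,0,0],[0.078,-0.001,-0.021,0,0,0],[0.082,-0.001,-0.021,0,0,0],[0.082,-0.001,-0.021,0,0,0],[0.082,-0.001,-0.021,0,0,0]]'
python3 - <<'E'
from h import *
from cell import bot
s=bot.state()
for a in((-.05,0,.0075),(-.002,0,.0075)):
    p,T=tcp_shelf(*a); rel(s,T,p,a)
E
```

```text
time_s: 14.9
eef_pos: [0.5451, -0.1231, 0.1158]
tool_rot: [[0.002, 0.118, -0.993], [-0.001, -0.993, -0.118], [-1.0, 0.001, -0.001]]
wrist_force: [0.1, 0.3, -1.4]
grip_width: 0.0137
(-0.05, 0, 0.0075) shift [0.0011, 0.0007, 0.0013] rot [-0.06, -0.08, -0.07] rows 0.0
(-0.002, 0, 0.0075) shift [0.0012, 0.0006, -0.0467] rot [-0.06, -0.08, -0.07] rows 0.9
```

```bash
python3 -m inch '[[0.001,0,-0.015,0,0,0],[0.001,0,-0.028,0,0,0],[0.001,0,-0.034,0,0,0],[0.001,0,-0.038,0,0,0],[0.001,0,-0.041,0,0,0],[0.001,0,-0.043,0,0,0],[0.001,0,-0.045,0,0,0],[0.001,0,-0.045,0,0,0],[0.001,0,-0.045,0,0,0]]'
python3 - <<'E'
from h import *
from cell import bot
s=bot.state()
for a in((-.002,0,.0075),):
    p,T=tcp_shelf(*a); rel(s,T,p,a)
E
```

```text
time_s: 15.8
eef_pos: [0.5893, -0.118, 0.1139]
tool_rot: [[0.0, 0.118, -0.993], [-0.001, -0.993, -0.118], [-1.0, 0.001, 0.0]]
wrist_force: [-1.6, -0.1, -1.4]
grip_width: 0.0136
(-0.002, 0, 0.0075) shift [-0.0008, 0.0005, -0.0022] rot [-0.08, 0.0, -0.06] rows 0.0
```

```bash
python3 -m inch '[[0,0,-0.001,0,0,0],[0,0,-0.002,0,0,0],[0,0,-0.002,0,0,0],[0,0,-0.002,0,0,0]]'
python3 - <<'E'
from h import *
from cell import bot
s=bot.state()
for a in((-.002,0,.0075),):
    p,T=tcp_shelf(*a); rel(s,T,p,a)
E
```

```text
time_s: 16.2
eef_pos: [0.5916, -0.1177, 0.114]
tool_rot: [[0.001, 0.118, -0.993], [-0.001, -0.993, -0.118], [-1.0, 0.001, -0.0]]
wrist_force: [-0.4, -0.5, -1.3]
grip_width: 0.0136
(-0.002, 0, 0.0075) shift [-0.0007, 0.0005, 0.0001] rot [-0.07, -0.03, -0.06] rows 0.0
```

Measured pose is on target. I'll back off and check from above.

```bash
python3 -m inch '[[0,0,0.01,0,0,0],[0,0,0.04,0,0,0],[-0.01,0,0.08,0,0,0],[-0.05,0,0.09,0,0,0],[-0.1,0,0.095,0,0,0],[-0.13,-0.03,0.095,0,0,0],[-0.14,-0.07,0.095,0,0,0],[-0.14,-0.12,0.095,0,0,0],[-0.14,-0.17,0.095,0,0,0],[-0.14,-0.22,0.095,0,0,0]]'
python3 -m inch '[[0,-0.05,0,0,0,0],[0,-0.10,0,0,0,0],[0,-0.15,0,0,0,0],[0,-0.15,0,0,0,0],[0,-0.15,0,0,0,0]]'
python3 top.py 9;python3 tinfit.py 9
python3 - <<'E'
from h import *
from cell import bot
s=bot.state(); 
g=pickle.load(open("grasp.pkl","rb")); T=np.array(g["tool_rot"]); p=np.array(g["eef_pos"])-.12*T[:,0]; print(p)
rel(s,T,p); rel(s,T,p-.03*T[:,0])
E
```

```text
time_s: 17.2
eef_pos: [0.4702, 0.0911, 0.2543]
tool_rot: [[0.002, 0.118, -0.993], [0.0, -0.993, -0.118], [-1.0, 0.0, -0.002]]
wrist_force: [1.5, 0.8, -0.9]
grip_width: 0.0137
time_s: 17.7
eef_pos: [0.4527, 0.2394, 0.2533]
tool_rot: [[0.0, 0.121, -0.993], [-0.001, -0.993, -0.121], [-1.0, 0.001, 0.0]]
wrist_force: [-0.4, -0.8, -0.3]
grip_width: 0.0136
wide_tin_1 0.88 shelf xy mm [-222.3  130. ] front -247.3
wide_tin_1 0.59 shelf xy mm [ 25.3 -87.1] front 0.3
wide_tin_1 0.55 shelf xy mm [23.8 82.4] front -1.2
small_tin_1 0.75 shelf xy mm [ 20.9 -26.8] front 0.9
small_tin_1 0.58 shelf xy mm [20.2 29.1] front 0.2
(375, 800, 3)
gap offset mm -0.1426223717903614 slope deg -0.07743810787152992 27 27
tin y 82.3 centre x 26.5 front rel gap 1.7 cost 61.0
tin y 29.2 centre x 21.1 front rel gap 1.3 cost 170.3
tin y -30.0 centre x 21.2 front rel gap 1.3 cost 129.5
tin y -87.0 centre x 26.0 front rel gap 1.0 cost 49.4
[0.48258014 0.36411691 0.19368821]
 shift [0.0598, -0.1223, -0.0438] rot [-14.86, 15.08, -2.0] rows 2.9
 shift [0.0309, -0.1203, -0.0363] rot [-14.86, 15.08, -2.0] rows 2.6
```

View pics/rect9.png

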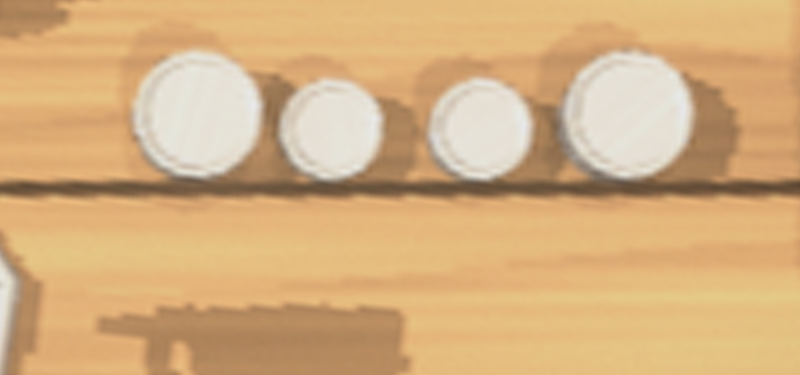

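The fronts are now at +1.0 to +1.7 mm, inside the 5 mm gap slit and straight to within 0.7 mm. Returning the scraper.

```bash
python3 -m inch '[[0.031,-0.12,-0.038,-14.9,15.1,-2],[0.031,-0.12,-0.038,-14.9,15.1,-2],[0.031,-0.12,-0.038,-14.9,15.1,-2],[0.031,-0.12,-0.038,-14.9,15.1,-2],[0.031,-0.12,-0.038,-14.9,15.1,-2],[0.031,-0.12,-0.038,-14.9,15.1,-2],[0.031,-0.12,-0.038,-14.9,15.1,-2]]'
cat > rk.py <<'E'
from h import *
from cell import bot
s=bot.state(); g=pickle.load(open("grasp.pkl","rb")); T=np.array(g["tool_rot"])
for l in(.12,.07,0): rel(s,T,np.array(g["eef_pos"])-l*T[:,0]-.002*T[:,2],l)
print(s["time_s"],s["wrist_force"])
E
python3 rk.py
```

```text
time_s: 18.55
eef_pos: [0.4777, 0.3614, 0.2231]
tool_rot: [[0.244, 0.369, -0.897], [0.097, -0.929, -0.356], [-0.965, 0.0, -0.262]]
wrist_force: [0.6, -0.4, -1.4]
grip_width: 0.0138
0.12 shift [0.0299, -0.0007, 0.0004] rot [-0.05, -0.04, 0.02] rows 0.6
0.07 shift [0.0799, -0.0007, 0.0004] rot [-0.05, -0.04, 0.02] rows 1.6
0 shift [0.1499, -0.0007, 0.0005] rot [-0.05, -0.04, 0.02] rows 3.0
18.55 [ 0.63240504 -0.43151694 -1.4100024 ]
```

```bash
python3 -m inch '[[0.03,-0.0005,0.0005,0,0,0],[0.06,-0.0005,0.0005,0,0,0],[0.08,-0.0005,0.0005,0,0,0],[0.08,-0.0005,0.0005,0,0,0],[0.08,-0.0005,0.0005,0,0,0]]'
python3 rk.py
python3 - <<'E'
from h import *
from cell import bot
for n in("side","top"):
    q=bot.snapshot(n)["image"]; c=q[180:350,60:260] if n=="side" else q[130:270,20:190]
    cv2.imwrite(f"pics/{n}10.png",cv2.resize(c,None,fx=3.4,fy=3.4,interpolation=cv2.INTER_CUBIC))
E
```

```text
time_s: 19.05
eef_pos: [0.4964, 0.3698, 0.1456]
tool_rot: [[0.244, 0.37, -0.897], [0.096, -0.929, -0.357], [-0.965, 0.001, -0.262]]
wrist_force: [0.6, 0.9, -1.0]
grip_width: 0.0135
0.12 shift [-0.0503, 0.0002, -0.0001] rot [0.03, -0.01, -0.02] rows 1.0
0.07 shift [-0.0003, 0.0002, -0.0001] rot [0.03, -0.01, -0.02] rows 0.0
0 shift [0.0697, 0.0002, -0.0001] rot [0.03, -0.01, -0.02] rows 1.4
19.05 [ 0.62392924  0.8758174  -1.03531288]
```

View pics/side10.png

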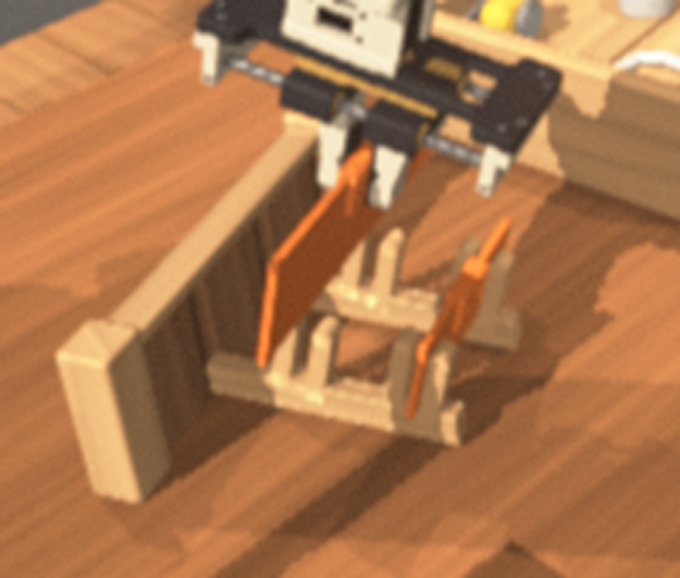

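The plate hangs above the back slot, between its prongs. Inserting in stages and watching the force.

```bash
python3 -m inch '[[0.01,0,0,0,0,0],[0.02,0,0,0,0,0],[0.027,0,0,0,0,0],[0.034,0,0,0,0,0],[0.034,0,0,0,0,0]]'
python3 rk.py
```

```text
time_s: 19.65
eef_pos: [0.5039, 0.3729, 0.1107]
tool_rot: [[0.242, 0.371, -0.897], [0.094, -0.929, -0.358], [-0.966, 0.002, -0.26]]
wrist_force: [-0.2, -0.1, -2.1]
grip_width: 0.0138
0.12 shift [-0.0861, 0.0004, -0.0013] rot [0.09, 0.1, -0.07] rows 1.7
0.07 shift [-0.0361, 0.0003, -0.0014] rot [0.09, 0.1, -0.07] rows 0.7
0 shift [0.0339, 0.0003, -0.0015] rot [0.09, 0.1, -0.07] rows 0.7
19.65 [-0.18027417 -0.14898715 -2.07913935]
```

```bash
python3 -m inch '[[0.008,0,-0.001,0,0,0],[0.016,0,-0.001,0,0,0],[0.023,0,-0.001,0,0,0],[0.028,0,-0.001,0,0,0],[0.032,0,-0.001,0,0,0],[0.032,0,-0.001,0,0,0]]'
python3 rk.py
```

```text
time_s: 20.25
eef_pos: [0.5128, 0.3765, 0.0809]
tool_rot: [[0.243, 0.371, -0.896], [0.095, -0.929, -0.358], [-0.965, 0.002, -0.261]]
wrist_force: [0.6, 0.3, -2.2]
grip_width: 0.0136
0.12 shift [-0.1174, 0.0005, 0.0001] rot [0.08, 0.04, -0.03] rows 2.3
0.07 shift [-0.0674, 0.0005, 0.0001] rot [0.08, 0.04, -0.03] rows 1.3
0 shift [0.0026, 0.0004, 0.0] rot [0.08, 0.04, -0.03] rows 0.1
20.25 [ 0.64979949  0.27129184 -2.16687557]
```

No contact forces, and 2.6 mm remain to the original depth. Going the rest of the way.

```bash
python3 -m inch '[[0.0015,0,0,0,0,0],[0.0025,0,0.001,0,0,0],[0.0025,0,0.002,0,0,0],[0.0025,0,0.002,0,0,0]]'
python3 rk.py
```

```text
time_s: 20.65
eef_pos: [0.5115, 0.3764, 0.0788]
tool_rot: [[0.244, 0.371, -0.896], [0.096, -0.929, -0.358], [-0.965, 0.001, -0.262]]
wrist_force: [-0.9, -0.0, -0.7]
grip_width: 0.0136
0.12 shift [-0.1191, 0.0008, -0.0017] rot [0.08, -0.02, 0.02] rows 2.4
0.07 shift [-0.0691, 0.0008, -0.0017] rot [0.08, -0.02, 0.02] rows 1.4
0 shift [0.0009, 0.0008, -0.0017] rot [0.08, -0.02, 0.02] rows 0.0
20.65 [-0.93699579 -0.0067799  -0.74117976]
```

```bash
python3 -m inch '[[0.0008,0,0,0,0,0],[0.0008,0,0,0,0,0]]' - 10; python3 -m inch '[[0,0,0,0,0,0],[0,0,0,0,0,0],[0,0,0,0,0,0],[0,0,0,0,0,0],[0,0,0,0,0,0]]' 0.45 10
```

```text
time_s: 20.85
eef_pos: [0.5119, 0.3767, 0.0781]
tool_rot: [[0.244, 0.371, -0.896], [0.097, -0.929, -0.358], [-0.965, 0.001, -0.262]]
wrist_force: [0.2, 0.2, -1.0]
grip_width: 0.0141
time_s: 21.35
eef_pos: [0.5119, 0.3766, 0.078]
tool_rot: [[0.244, 0.371, -0.896], [0.096, -0.929, -0.358], [-0.965, 0.001, -0.262]]
wrist_force: [0.0, -0.6, -1.0]
grip_width: 0.039
```

```bash
python3 -m inch '[[-0.01,0,0,0,0,0],[-0.03,0,0,0,0,0],[-0.06,0,0,0,0,0],[-0.10,0,0,0,0,0],[-0.15,0,0,0,0,0],[-0.18,0,0,0,0,0]]'
python3 -m inch '[[-0.02,0.04,0.01,8,0,0],[-0.03,0.08,0.05,16,0,0],[-0.03,0.1,0.09,20,0,0],[-0.03,0.11,0.1,20,0,0],[-0.03,0.11,0.1,20,0,0]]'
python3 - <<'E'
from h import *
from cell import bot
D={}
for n in("side","top"):
    q=bot.snapshot(n); D[n]=q; cv2.imwrite(f"pics/{n}11.png",cv2.resize(q["image"],(800,600),interpolation=cv2.INTER_CUBIC))
    D[n,"long_scraper"]=bot.silhouettes(q,"long_scraper")
    for o in("long_scraper","short_scraper"): print(n,o,[(round(d["conf"],2),np.round(d["position"],3).tolist()) for d in bot.landmark_of(q,o)])
pickle.dump(D,open("d11.pkl","wb"))
print(bot.state()["time_s"])
E
python3 top.py 12; python3 tinfit.py 12
```

```text
time_s: 21.95
eef_pos: [0.4677, 0.3597, 0.2564]
tool_rot: [[0.245, 0.372, -0.895], [0.1, -0.928, -0.358], [-0.964, -0.002, -0.265]]
wrist_force: [1.0, 1.1, 0.2]
grip_width: 0.0396
time_s: 22.45
eef_pos: [0.4106, 0.2164, 0.2552]
tool_rot: [[0.244, 0.042, -0.969], [0.098, -0.995, -0.019], [-0.965, -0.091, -0.247]]
wrist_force: [1.1, 0.3, 1.2]
grip_width: 0.0394
side long_scraper [(0.71, [0.524, 0.378, 0.031]), (0.54, [0.487, 0.362, -0.003])]
side short_scraper [(0.73, [0.455, 0.349, 0.03])]
top long_scraper [(0.77, [0.527, 0.377, 0.032]), (0.51, [0.655, 0.076, 0.059])]
top short_scraper [(0.48, [0.451, 0.35, 0.03])]
22.85
wide_tin_1 0.92 shelf xy mm [-248.8  -99.6] front -273.8
wide_tin_1 0.83 shelf xy mm [25.7 85.6] front 0.7
wide_tin_1 0.62 shelf xy mm [-223.8  129.5] front -248.8
wide_tin_1 0.6 shelf xy mm [-0.2 -2.5] front -25.2
wide_tin_1 0.58 shelf xy mm [ 24.4 -86.6] front -0.6
small_tin_1 0.84 shelf xy mm [ 18.7 -26.6] front -1.3
(375, 800, 3)
gap offset mm -0.1379680854105628 slope deg -0.0781159330242615 27 27
tin y 82.3 centre x 26.4 front rel gap 1.7 cost 61.1
tin y 29.2 centre x 21.1 front rel gap 1.3 cost 169.9
tin y -30.1 centre x 21.2 front rel gap 1.3 cost 129.4
tin y -87.0 centre x 25.9 front rel gap 0.9 cost 49.3
```

View pics/side11.png

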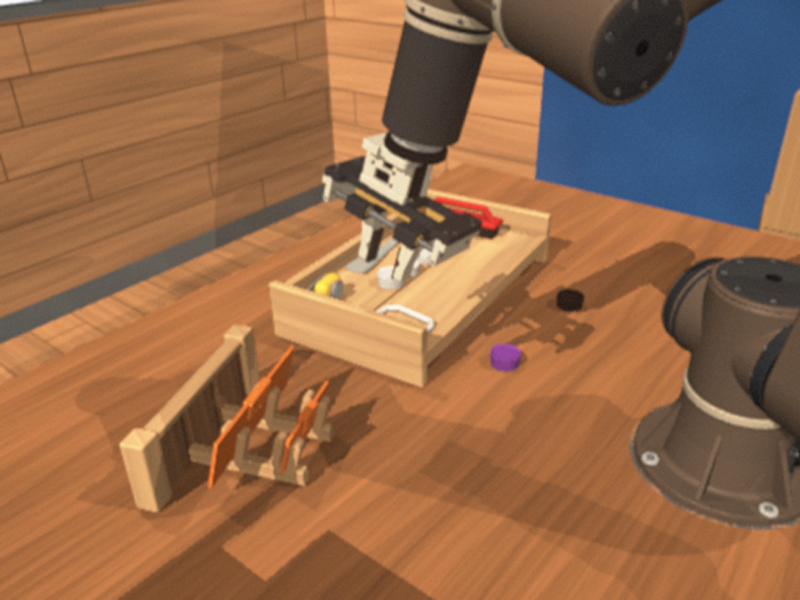

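View pics/top11.png

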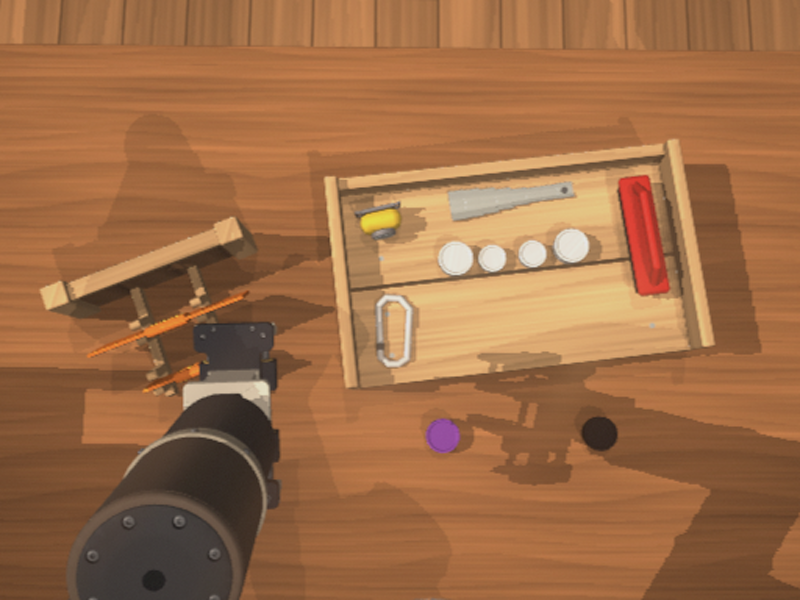

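The scraper is back in its slot, with the same end points in the top picture as at the start ((88,355) and (248,293)). The brush, headlamp, carabiner, shoehorn, short scraper and look-alikes are unmoved. Handing in.

```bash
python3 - <<'E'
from cell import bot
print(bot.job_done(), bot.state()["time_s"])
E
```

```text
the job is handed in; nothing more can be done
the job is handed in; nothing more can be done
```

I pushed the four tins into line along the gap with the long scraper's lower edge, in two passes. Then I put the scraper back in the back slot it came from and handed the job in at about 23 s of the 48 s allowed.

- **Tin line:** in the top picture the tin fronts are 0.9 to 1.7 mm behind the middle of the gap, inside the 5 mm slit. They are straight to within about 0.8 mm. I had aimed for 0 mm, so the second push went about 1.3 mm too far.
- **Tin measurements:** the fits for the two small tins were less clean than for the wide ones. The network's rougher positions, where it reported the tins, agreed to within about 3 mm.
- **Scraper:** it appears at the same position and angle as at the start, in both cameras.
- **Everything else:** the short scraper, boot brush, headlamp, carabiner, shoehorn and both look-alikes show no change in the last top picture.
- **Handling:** the gripper did not go near the tins. The wrist force readings after each move stayed under about 7 N, and the tins look flat on the shelf.
- **Disagreement:** while the scraper was held, the side camera placed it 2 to 4 mm off the arm's own reading. I relied on the top view for the final tin measurements.

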